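# Clear the x-y stage and step its wells under the pointer

### The arm

A 6-joint arm with a two-finger parallel gripper is mounted at the origin on a cart in front of the work surface, level with it; the furniture and walls round the work are solid. World frame = base frame: x ahead of the robot, y to its left, z up, the work surface at z = 0. Lengths are in m, angles in rad, forces in N, time in s.
With the tool pointing down it reaches from about 0.35 to 0.775 m from the base axis. Payload 7.3 kg.
Tool frame: the origin (TCP) lies at the very end of the fingers, on their centre line; the grasp point (between the pads) lies 19 mm behind it; z points along the fingers, y is the line along which they close (so a half turn about z gives the same grasp; the last joint's range is limited). The gripper opens to 92 mm and grips with 3 to 60 N. Pads are 19 mm wide; open, the fingers measure 130 mm over their backs; the gripper's body (75 mm by 190 mm) begins 47 mm behind the grasp point.
Start: joints at [-1.369, 0.342, 1.524, -0, 1.275, -0.146], TCP at [0.179, -0.494, 0.227] pointing down, gripper open.
Joint ranges: [-2.53, 2.53], [-0.77, 2.02], [0.04, 2.7], [-1, 4.14], [0.28, 2.66], [-3.11, 3.11]. Speed limits (rad/s): [2.57, 2.57, 3.14, 3.14, 3.14, 3.14].

### API

Orientations are given as a unit quaternion [x, y, z, w].
In Python, from bench import env gives the robot as it stands. The module is installed in compiled form; this text tells all that it offers.
- The arm moves only by the shell command python3 -m jog 'ROWS' [FORCE]. ROWS is JSON, a list of rows, each a list of 3 entries, a list of its own where there are three numbers: the shift along the tool's x, y, z in units of 0.1 m (1.0 is 0.1 m), then the turn, a rotation vector about the tool's x, y, z in units of pi/4 rad (1.0 is pi/4 rad), then the closure, from 0 (fully open) to 1 (shut). In form: [[[tx, ty, tz], [wx, wy, wz], grip], ...]. A call has exactly 8 rows; each row is the pose to reach, as a shift and turn from the pose commanded when the call began, along the tool's axes at that moment; what a row does not reach only later rows make up. A row lasts 1/10 s, in which the tool goes at most 50 mm and 8.59 degrees, less where a joint would pass 70% of its speed; a pose out of reach is approached as far as the arm can. A call with a number of a shift or a turn outside -1 to 1 is refused whole. A call with a gripper value outside its range is refused whole. The fingers move at their own pace and stop on an object; FORCE is the grip in N (left out, the last holds). Time passes only in rows, so rows that repeat a pose let the fingers close, or fill a call up. It gives the time, the measured TCP pose, the force, the opening and the grip force at its end, in the units of the state.
- env.read_state(): the state, without advancing time (a new reading comes with each control period).
- env.camera(name): name is "side" or "top" or "wrist"; returns a dict with "color" (384x512x3 uint8, red, green, blue), "camera_matrix" (3x3 intrinsics, pixels), "cam_to_world" (4x4, takes a point from camera to world coordinates); the wrist camera has in their place "tool_from_camera" (4x4, takes a point from camera to tool coordinates, whose origin is the TCP and whose axes are the flange's). Camera axes: x right, y up, looking along -z (the intrinsics and any distortion apply to the point x, -y, -z); pixel columns grow to the right and rows downward; lengths in m; the calibration is good to about 2 mm. A picture is of the moment at which its call begins: read the wrist's pose just before it. There is no depth.
- env.sign_off(): hands the job in; it is judged then, once.
The state is a dict: "time": time; "joints": joint angles; "qd": joint speeds; "joint_torque": joint torques, N m; "tool_pos": TCP position; "tcp_rot": TCP orientation; "contact_force": force on the tool from outside, world axes, zero at the start; "wrist_torque": the same for the moment, N m; "grip_width": opening from 0.0 (shut) to 1.0 (fully open); "grasp_force": force on a finger pad.
Only numpy, scipy, OpenCV 4.12 (cv2) and the standard library are available. Lean on these libraries where they do the work, as an engineer would, in place of code of your own. Each camera call takes 0.05 s, during which the arm holds its last target. There are 200 camera calls.

### The job

Two petri dishes left on the x-y stage block its slides: stack both squarely on the third petri dish, which lies on the bench. Then move the carrier (its black knob is the handle) so that the fixed pointer stands centred over the small well, then the medium well, then the large well, pausing there for a good second each time, and leave it at the large well. Do not upset or shift the other things on the bench.

Things in the scene. Friction and masses are not known exactly. Their poses are not given: they have to be found in the camera images.
- stage: fixed base of the x-y stage, aluminium plate 194 (x) x 300 (y) x 12 mm; origin: centre of its underside; x to its back (pointer side), y to its left. Rails along y at x = +-85 mm, 8 mm high above the plate, end blocks 12 mm. On them a grey saddle (96 mm in y), on that the carrier: 100 x 100 mm, white plate with its top at z 50 mm, 34 mm wide tongue to the front with the knob
- saddle (a joint): position of saddle and carrier along the stage's y, m, -0.065 to 0.065, 0 in the middle; stays where it is left (slides with about 2 N)
- carrier (a joint): position of the carrier on the saddle along the stage's x, m, -0.042 to 0.042, 0 in the middle; stays where it is left
- knob_top (a point): centre of the top of the round black knob on the carrier's tongue, 26 mm diameter, 42 mm tall, its top 78 mm above the bench; 110 mm in front (-x of the stage) of the carrier's centre
- well_small (a point): centre, at the white plate's top, of the small well (14 mm diameter); 18 mm x, 36 mm y from the carrier's centre, in the stage's axes
- well_medium (a point): centre of the medium well (24 mm diameter); -20 mm x, 6 mm y from the carrier's centre
- well_large (a point): centre of the large well (38 mm diameter); 14 mm x, -24 mm y from the carrier's centre
- pointer_tip (a point): tip of the fixed steel needle that points down over the stage, 58 mm above the bench (8 mm above the white plate); its arm, 10 mm thick at 120 mm height, runs from it 125 mm to the back to a 140 mm tall column on a 30 x 60 mm foot
- dish_a: petri dish with lid (closed, one rigid disc), 62 mm diameter, 14 mm high, lying flat on the stage plate at its left end, between the rails; origin: centre of its underside
- dish_b: equal petri dish on the stage plate at its right end; origin: centre of its underside
- pile_dish: third petri dish, same size, flat on the bench to the left or the right of the stage: the pile's lowest; origin: centre of its underside
- tip_rack_box: pipette tip box (bystander, fixed), 89 x 118 x 82 mm high, on the side of the stage where the third dish is not; origin: centre of its underside
- beaker: glass beaker (bystander), 64 mm diameter, 76 mm high; origin: centre of its underside
- white_cup: white sample cup with lid (bystander), 51 mm diameter, 64 mm high; origin: centre of its underside
- red_cup: sample cup with red lid (bystander), 51 mm diameter, 64 mm high; origin: centre of its underside
- kitchen_timer: white timer with keys (bystander), 66 x 66 x 18 mm; origin: centre of its underside
There are look-alikes about, which are no part of the job. Leave any yellow look-alike of the dish_b alone. What is shaped like the dish_a but green or yellow is not meant.

How it is judged:
On the way, in this order (a step that is already met when the one before it is completed fails the run):
1. both dishes from the stage lie squarely stacked on the third dish, let go of (horizontal distance between each of dish_a, dish_b and pile_dish below 0.007 m and angle between each of dish_a, dish_b, pile_dish's own z axis and vertical below 0.06 rad and linear speed of each of dish_a, dish_b below 0.02 m/s and contact force between the fingers and dish_a below 0.1 N and contact force between the fingers and dish_b below 0.1 N), for 0.2 s.
2. the carrier stands still with the small well centred under the pointer (horizontal distance between pointer_tip and well_small below 0.005 m and velocity of joint saddle between -0.01 and 0.01 m/s and velocity of joint carrier between -0.01 and 0.01 m/s), for 0.7 s.
3. the carrier stands still with the medium well centred under the pointer (horizontal distance between pointer_tip and well_medium below 0.005 m and velocity of joint saddle between -0.01 and 0.01 m/s and velocity of joint carrier between -0.01 and 0.01 m/s), for 0.7 s.
4. the carrier stands still with the large well centred under the pointer (horizontal distance between pointer_tip and well_large below 0.005 m and velocity of joint saddle between -0.01 and 0.01 m/s and velocity of joint carrier between -0.01 and 0.01 m/s), for 0.7 s.
At the end, for the whole second after the job is handed in: The dishes from the stage are stacked flat on the third dish, each within 7 mm of its centre seen from above, and at rest; the carrier is at rest with the large well's centre within 5 mm (horizontally) of the pointer tip (all of step 4 and horizontal distance between each of dish_a, dish_b and pile_dish below 0.007 m and angle between each of dish_a, dish_b, pile_dish's own z axis and vertical below 0.06 rad and linear speed of each of dish_a, dish_b below 0.02 m/s); the robot touches nothing.
It fails at once if the beaker is moved more than 25 mm or tipped (distance of beaker from where it was at the start of the episode above 0.025 m or angle between beaker's own z axis and vertical above 0.4 rad).
It fails at once if the white cup is moved more than 25 mm or tipped (distance of white_cup from where it was at the start of the episode above 0.025 m or angle between white_cup's own z axis and vertical above 0.4 rad).
It fails at once if the red-lidded cup is moved more than 25 mm or tipped (distance of red_cup from where it was at the start of the episode above 0.025 m or angle between red_cup's own z axis and vertical above 0.4 rad).
It fails at once if the timer is moved more than 25 mm or tipped (distance of kitchen_timer from where it was at the start of the episode above 0.025 m or angle between kitchen_timer's own z axis and vertical above 0.4 rad).
It also fails if it takes over 72 s, if anything falls off the work surface, if the arm or the gripper's body presses on something with over 40 N, if the wrist force passes 120 N, or if a joint passes its speed limit or range.

## Working session

There is one attempt and no reset: what is moved stays moved. The work goes in short steps, Python scripts to look and compute and a shell command to move; the robot and the scene stay as the last step left them, time stands still between calls to the robot, and variables do not carry over. Pictures are saved under pics/ and viewed, at most 10 in all, crops included, and the job is handed in when it is done.

```bash
mkdir -p pics; python3 - <<'E'
from bench import env
import cv2, numpy as np
s=env.read_state(); print({k:np.round(v,3).tolist() for k,v in s.items()})
np.set_printoptions(precision=4,suppress=True)
for n in("top","side"):
    c=env.camera(n); cv2.imwrite(f"pics/{n}0.png",cv2.resize(c["color"][:,:,::-1],None,fx=1.5,fy=1.5,interpolation=cv2.INTER_CUBIC)); print(n,c["camera_matrix"],c["cam_to_world"],[k for k in c])
E
```

```text
{'time': 0.0, 'joints': [-1.369, 0.343, 1.525, -0.0, 1.275, -0.146], 'qd': [-0.0, 0.001, -0.003, 0.0, -0.002, 0.0], 'joint_torque': [-0.001, -43.124, -24.422, 0.072, 0.056, -0.0], 'tool_pos': [0.179, -0.493, 0.226], 'tcp_rot': [0.985, 0.173, -0.0, -0.001], 'contact_force': [-0.435, 0.683, -0.111], 'wrist_torque': [0.028, 0.016, -0.055], 'grasp_force': 0.0, 'grip_width': 1.001}
top [[369.9798   0.     258.0523]
 [  0.     369.9798 191.3398]
 [  0.       0.       1.    ]] [[-0.0146  0.9986 -0.0508  0.4595]
 [-0.9999 -0.0142  0.0085 -0.0706]
 [ 0.0078  0.0509  0.9987  1.2126]
 [ 0.      0.      0.      1.    ]] ['color', 'camera_matrix', 'cam_to_world']
side [[385.6096   0.     257.5042]
 [  0.     385.6096 191.933 ]
 [  0.       0.       1.    ]] [[-0.9778  0.0893 -0.1895  0.2813]
 [-0.2085 -0.5039  0.8382  0.9579]
 [-0.0206  0.8591  0.5114  0.7218]
 [ 0.      0.      0.      1.    ]] ['color', 'camera_matrix', 'cam_to_world']
```

View pics/top0.png

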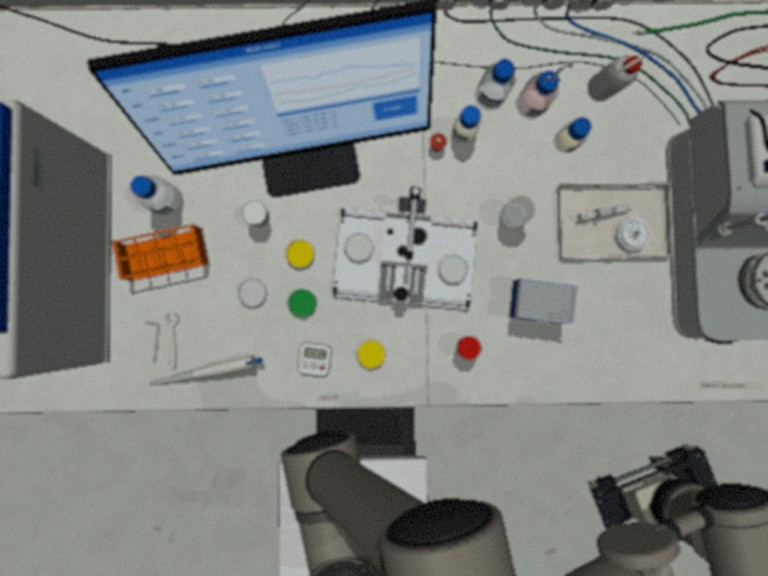

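View pics/side0.png

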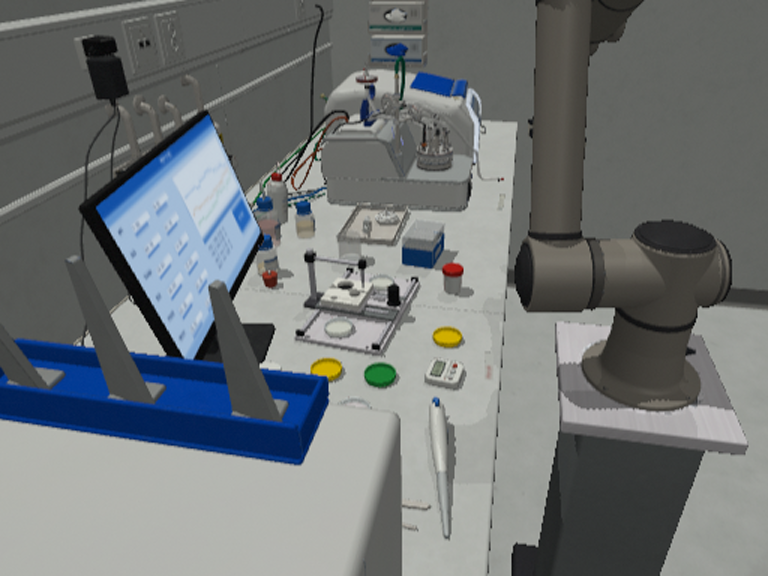

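Top view (1.5× pixels): dish-like things are the clear dishes at (360,247) = dish_a, (453,269) = dish_b and (252,292) = pile_dish. The yellow ones at (300,254) and (371,354) and the green one at (302,303) are decoys. The white lid at (256,213) is the cup. I'll check the choice in a close crop.

```bash
python3 - <<'E'
from bench import env
import cv2
c=env.camera("top")["color"][:,:,::-1]
cv2.imwrite("pics/crop1.png",cv2.resize(c[115:225,145:335],None,fx=4.2,fy=4.2,interpolation=cv2.INTER_CUBIC))
E
```

```text
(no output)
```

View pics/crop1.png

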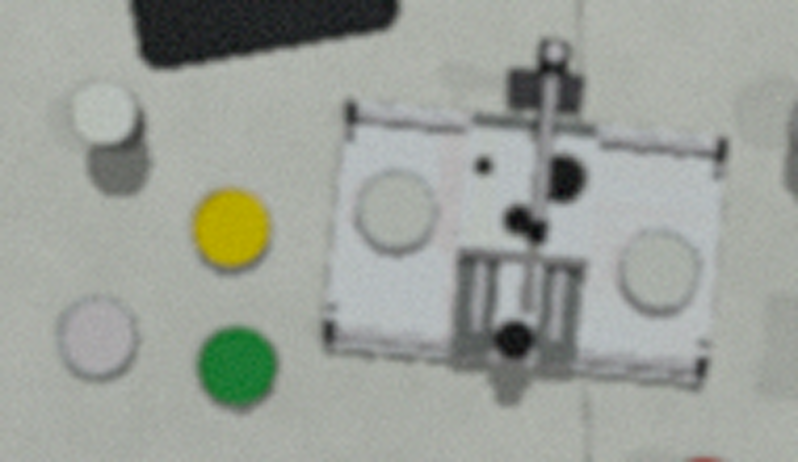

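Crop shows dish_a at (396,212), dish_b at (659,271), pile dish at (97,338), small well at (484,166), medium at (519,219), large at (562,179), knob at (514,340), end blocks at the corners.

```bash
cat > h.py <<'E'
import numpy as np, cv2
from scipy.spatial.transform import Rotation as R
from bench import env
np.set_printoptions(precision=4,suppress=True)
def ray(K,T,px,z):
    d=np.linalg.solve(K,[px[0],px[1],1]); d=T[:3,:3]@(d*[1,-1,-1]); o=T[:3,3]
    return o+d*(z-o[2])/d[2]
def wristT(c,s):
    T=np.eye(4);T[:3,:3]=R.from_quat(s["tcp_rot"]).as_matrix();T[:3,3]=s["tool_pos"]
    return T@c["tool_from_camera"]
def proj(K,T,p):
    q=T[:3,:3].T@(np.asarray(p)-T[:3,3]); q=q*[1,-1,-1]; q=K@q; return q[:2]/q[2]
def go(target,yaw):
    """tool-frame shift (0.1 m units) & z-turn (pi/4 units) to TCP target; yaw = world angle of tool y closing line"""
    s=env.read_state(); M=R.from_quat(s["tcp_rot"]).as_matrix()
    print("now",s["time"],s["tool_pos"],"F",s["contact_force"],"shift",M.T@(np.array(target)-s["tool_pos"])*10,end=" ")
    # tool down: x axis dir for tool y at yaw: x = y cross z
    y=np.array([np.cos(yaw),np.sin(yaw),0]);
    best=None
    for sg in(1,-1):
        z=np.array([0,0,-1.]);x=np.cross(sg*y,z);G=np.c_[x,sg*y,z]
        rv=R.from_matrix(M.T@G).as_rotvec()
        print("turn",rv/(np.pi/4),end=" ")
    print()
E
python3 - <<'E'
from h import *
c=env.camera("top");K,T=c["camera_matrix"],c["cam_to_world"]
P=lambda x,y,z:ray(K,T,(145+x/4.2,115+y/4.2),z)
for n,a in dict(a=(396,212,.026),b=(659,271,.026),pile=(97,338,.014),TL=(351,114,.024),TR=(721,152,.024),BL=(328,334,.024),BR=(702,371,.024),s=(484,166,.05),m=(519,219,.05),l=(562,179,.05),knob=(514,340,.078),tip=(537,232,.058),green=(237,366,.014),yel=(231,228,.014),cup=(104,112,.064),base=(553,55,.14)).items(): print(n,P(*a))
E
```

```text
a [ 0.6041 -0.0215  0.026 ]
b [ 0.5559 -0.2225  0.026 ]
pile [0.5112 0.2105 0.014 ]
TL [0.6807 0.0124 0.024 ]
TR [ 0.6474 -0.2725  0.024 ]
BL [0.5113 0.0317 0.024 ]
BR [ 0.4789 -0.2541  0.024 ]
s [ 0.6351 -0.0891  0.05  ]
m [ 0.5946 -0.1148  0.05  ]
l [ 0.6245 -0.1477  0.05  ]
knob [ 0.5026 -0.1087  0.078 ]
tip [ 0.5838 -0.1278  0.058 ]
green [0.4881 0.1029 0.014 ]
yel [0.5949 0.1068 0.014 ]
cup [0.6772 0.1932 0.064 ]
base [ 0.6988 -0.137   0.14  ]
```

```bash

python3 -m jog '[[[0.5,-0.25,0],[0,0,-0.2],0],[[1,-0.5,0],[0,0,-0.4],0],[[1,-0.5,0],[0,0,-0.6],0],[[1,-0.5,0],[0,0,-0.7],0],[[1,-0.5,0],[0,0,-0.7],0],[[1,-0.5,0],[0,0,-0.7],0],[[1,-0.5,0],[0,0,-0.7],0],[[1,-0.5,0],[0,0,-0.7],0]]' 20
python3 -m jog '[[[0.5,0,0],[0,0,-0.2],0],[[1,0,0],[0,0,-0.4],0],[[1,0,0],[0,0,-0.6],0],[[1,0,0],[0,0,-0.71],0],[[1,0,0],[0,0,-0.71],0],[[1,0,0],[0,0,-0.71],0],[[1,0,0],[0,0,-0.71],0],[[1,0,0],[0,0,-0.71],0]]'
python3 -m jog '[[[0.5,0.3,0],[0,0,0],0],[[0.9,0.7,0],[0,0,0],0],[[0.9,0.7,0],[0,0,0],0],[[0.9,0.7,0],[0,0,0],0],[[0.9,0.7,0],[0,0,0],0],[[0.9,0.7,0],[0,0,0],0],[[0.9,0.7,0],[0,0,0],0],[[0.9,0.7,0],[0,0,0],0]]'
python3 -c "
from h import *
go([.604,-.0215,.227],-.116); print(env.read_state()['joints'])"
```

```text
time: 1.0
tool_pos: [0.2556, -0.4127, 0.2266]
tcp_rot: [0.901, 0.433, -0.0, -0.0]
contact_force: [0.7, -0.6, -0.3]
grip_width: 0.999
grasp_force: 0.0
time: 1.8
tool_pos: [0.318, -0.3346, 0.2267]
tcp_rot: [0.748, 0.664, -0.0, -0.0]
contact_force: [0.2, 0.1, -0.6]
grip_width: 1.001
grasp_force: 0.0
time: 2.6
tool_pos: [0.3977, -0.2536, 0.2267]
tcp_rot: [0.747, 0.664, -0.0, 0.0]
contact_force: [-0.8, 0.1, 0.1]
grip_width: 0.998
grasp_force: 0.0
now 2.6 [ 0.3977 -0.2536  0.2267] F [-0.767   0.0552  0.0563] shift [ 2.5466  1.778  -0.0029] turn [-0.0001  0.0002 -0.0015] turn [0.0003 0.0001 3.9985] 
[-0.7304  0.2443  1.663  -0.0001  1.2342 -0.6132]
```

```bash

python3 -m jog '[[[0.5,0.3,0],[0,0,0],0],[[1,0.6,0],[0,0,0],0],[[1,0.6,0],[0,0,0],0],[[1,0.6,0],[0,0,0],0],[[1,0.6,0],[0,0,0],0],[[1,0.6,0],[0,0,0],0],[[1,0.6,0],[0,0,0],0],[[1,0.6,0],[0,0,0],0]]' | head -2
python3 - <<'E'
from h import *
s=env.read_state();c=env.camera("wrist")
np.savez("w1.npz",K=c["camera_matrix"],T=wristT(c,s)); print(c["camera_matrix"],c["tool_from_camera"],wristT(c,s))
cv2.imwrite("pics/w1.png",cv2.resize(c["color"][:,:,::-1],None,fx=1.5,fy=1.5,interpolation=cv2.INTER_CUBIC))
E
```

```text
time: 3.4
tool_pos: [0.4689, -0.1613, 0.2268]
[[273.0713   0.     252.9519]
 [  0.     273.0713 191.6108]
 [  0.       0.       1.    ]] [[-0.001   0.9701  0.2427  0.0665]
 [ 1.      0.0009  0.0006  0.0001]
 [ 0.0003  0.2427 -0.9701 -0.158 ]
 [ 0.      0.      0.      1.    ]] [[ 0.993   0.1143  0.0289  0.4768]
 [-0.1179  0.9633  0.2412 -0.0952]
 [-0.0003 -0.2429  0.97    0.3848]
 [ 0.      0.      0.      1.    ]]
```

View pics/w1.png

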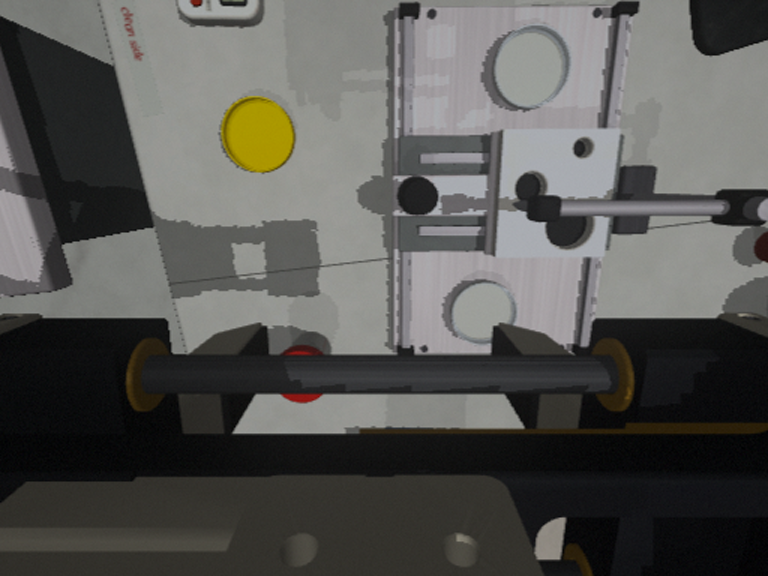

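Wrist view (1.5× px): dish_a top at (530,67), dish_b at (483,310), needle tip at (517,204), knob top at (417,195), small well at (583,148), medium at (530,187), large at (570,229).

```bash
python3 - <<'E'
from h import *
d=np.load("w1.npz");K,T=d["K"],d["T"]
for n,a in dict(a=(530,67,.026),b=(483,310,.026),s=(583,148,.05),m=(530,187,.05),l=(570,229,.05),knob=(417,195,.078),tip=(517,204,.058),TL=(625,8,.024),BL=(409,9,.024),BR=(405,348,.024)).items(): print(n,ray(K,T,(a[0]/1.5,a[1]/1.5),a[2]))
c=cv2.imread("pics/w1.png")[120:270,380:650]
cv2.imwrite("pics/w1c.png",cv2.resize(c,None,fx=2.9,fy=2.9,interpolation=cv2.INTER_CUBIC))
go([.604,-.0215,.227],-.116)
E
```

```text
a [ 0.6064 -0.019   0.026 ]
b [ 0.5578 -0.2168  0.026 ]
s [ 0.6369 -0.0863  0.05  ]
m [ 0.5952 -0.111   0.05  ]
l [ 0.6266 -0.1481  0.05  ]
knob [ 0.5032 -0.1056  0.078 ]
tip [ 0.5819 -0.1224  0.058 ]
TL [0.6815 0.0144 0.024 ]
BL [0.5151 0.0335 0.024 ]
BR [ 0.4831 -0.2463  0.024 ]
now 3.45 [ 0.469  -0.1612  0.2268] F [ 0.4401  0.6288 -0.4491] shift [ 1.5451  1.178  -0.0024] turn [ 0.0001  0.0002 -0.0011] turn [ 0.0003 -0.0001  3.9989]
```

View pics/w1c.png

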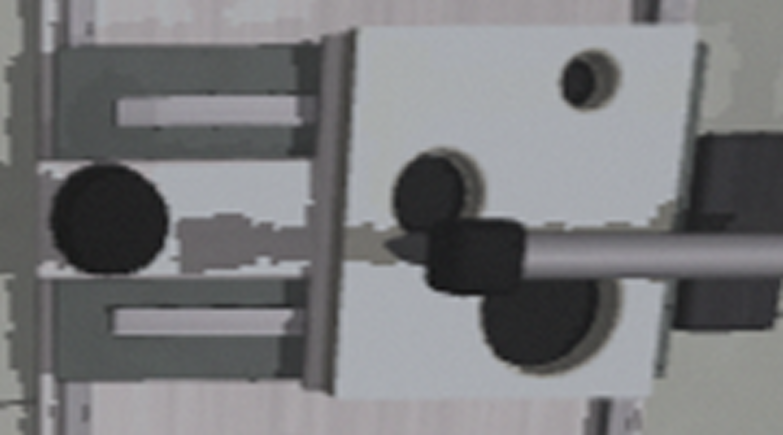

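```bash

python3 -m jog '[[[0.4,0.3,0],[0,0,0],0.17],[[0.8,0.6,0],[0,0,0],0.17],[[0.8,0.6,0],[0,0,0],0.17],[[0.8,0.6,0],[0,0,0],0.17],[[0.8,0.6,0],[0,0,0],0.17],[[0.8,0.6,0],[0,0,0],0.17],[[0.8,0.6,0],[0,0,0],0.17],[[0.8,0.6,0],[0,0,0],0.17]]' | head -2
python3 -m jog '[[[0.4,0.3,0],[0,0,0],0.17],[[0.77,0.6,0.2],[0,0,0],0.17],[[0.77,0.6,0.5],[0,0,0],0.17],[[0.77,0.6,0.8],[0,0,0],0.17],[[0.77,0.6,0.8],[0,0,0],0.17],[[0.77,0.6,0.8],[0,0,0],0.17],[[0.77,0.6,0.8],[0,0,0],0.17],[[0.77,0.6,0.8],[0,0,0],0.17]]'
python3 - <<'E'
from h import *
d=np.load("w1.npz");print(ray(d["K"],d["T"],(512.4/1.5,204.1/1.5),.058))
s=env.read_state();c=env.camera("wrist");K=c["camera_matrix"];T=wristT(c,s)
im=c["color"][:,:,::-1].copy()
cv2.imwrite("pics/w2.png",cv2.resize(im,None,fx=1.5,fy=1.5)); np.savez("w2.npz",K=K,T=T)
go([.606,-.019,.015],-.116)
E
```

```text
time: 4.25
tool_pos: [0.5378, -0.0887, 0.2269]
time: 5.05
tool_pos: [0.6075, -0.019, 0.1488]
tcp_rot: [0.747, 0.665, 0.001, 0.001]
contact_force: [-0.4, 0.2, 0.1]
grip_width: 0.826
grasp_force: 0.0
[ 0.5783 -0.122   0.058 ]
now 5.1 [ 0.6074 -0.0189  0.1485] F [-0.5604 -0.532   0.1837] shift [-0.0027 -0.0173  1.3349] turn [ 0.0039  0.0002 -0.0001] turn [ 0.0003 -0.0061  3.9999]
```

View pics/w2.png

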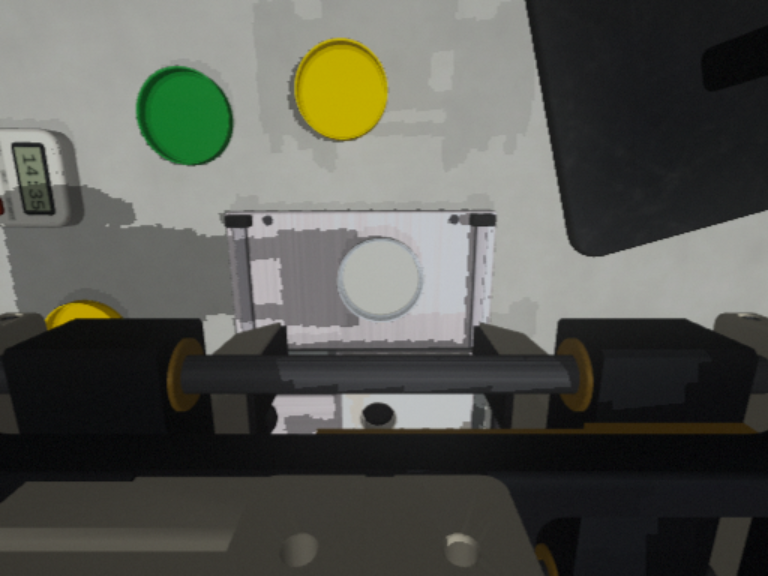

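Wrist view: dish_a centred at (380,278), between the fingers; stage corners clear of them.

```bash
python3 - <<'E'
from h import *
d=np.load("w2.npz");print(ray(d["K"],d["T"],(380/1.5,278/1.5),.026))
E
python3 -m jog '[[[0,0,0.4],[0,0,0],0.17],[[0,0,0.8],[0,0,0],0.17],[[0,0,1],[0,0,0],0.17],[[0,0,1],[0,0,0],0.17],[[0,0,1],[0,0,0],0.17],[[0,0,1],[0,0,0],0.17],[[0,0,1],[0,0,0],0.17],[[0,0,1],[0,0,0],0.17]]' | head -4
```

```text
[ 0.6087 -0.016   0.026 ]
time: 5.9
tool_pos: [0.6073, -0.0186, 0.048]
tcp_rot: [0.747, 0.665, 0.001, 0.001]
contact_force: [-0.2, -0.0, -0.7]
```

```bash

python3 -m jog '[[[0.03,0.01,0.15],[0,0,0],0.17],[[0.03,0.01,0.33],[0,0,0],0.17],[[0.03,0.01,0.33],[0,0,0],0.17],[[0.03,0.01,0.33],[0,0,0],0.5],[[0.03,0.01,0.33],[0,0,0],0.5],[[0.03,0.01,0.33],[0,0,0],0.5],[[0.03,0.01,0.33],[0,0,0],0.5],[[0.03,0.01,0.33],[0,0,0],0.5]]' 15
```

```text
time: 6.7
tool_pos: [0.6079, -0.0156, 0.0136]
tcp_rot: [0.747, 0.665, -0.0, -0.0]
contact_force: [0.5, -0.2, -0.9]
grip_width: 0.665
grasp_force: 15.0
```

```bash

python3 -m jog '[[[0,0,-0.3],[0,0,0],0.5],[[0,0,-0.6],[0,0,0],0.5],[[0,0,-1],[0,0,0],0.5],[[0.3,-0.2,-1],[0,0,0],0.5],[[0.6,-0.5,-1],[0,0,0],0.5],[[1,-0.8,-1],[0,0,0],0.5],[[1,-0.8,-1],[0,0,0],0.5],[[1,-0.8,-1],[0,0,0],0.5]]'
python3 - <<'E'
from h import *
s=env.read_state();c=env.camera("wrist");K=c["camera_matrix"];T=wristT(c,s)
im=c["color"][:,:,::-1].copy()
p=proj(K,T,[.513,.214,.014]);print(p,s["tool_pos"]);np.savez("w3.npz",K=K,T=T)
cv2.imwrite("pics/w3.png",cv2.resize(im,None,fx=1.5,fy=1.5,interpolation=cv2.INTER_CUBIC))
E
```

```text
time: 7.5
tool_pos: [0.5399, 0.0938, 0.1141]
tcp_rot: [0.746, 0.666, 0.0, 0.0]
contact_force: [-0.4, -0.7, -0.1]
grip_width: 0.662
grasp_force: 15.0
[206.5389  64.4055] [0.5399 0.0938 0.1141]
```

View pics/w3.png

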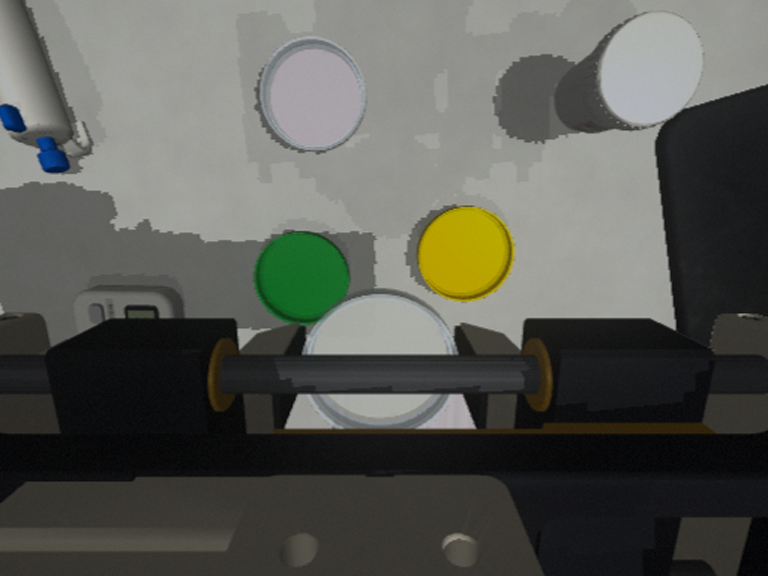

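Wrist view: pile dish at (314,95) (outline x 263–366, y 37–152). The held dish spans x 303–457 with its upper edge at row 290. Checking both against projected circles.

```bash
python3 - <<'E'
from h import *
d=np.load("w3.npz");K,T=d["K"],d["T"]
t=np.linspace(0,6.283,200)
def ext(c,z):
    q=np.array([proj(K,T,[c[0]+.031*np.cos(a),c[1]+.031*np.sin(a),z]) for a in t])*1.5
    return np.r_[q.min(0),q.max(0)]
p=ray(K,T,(314/1.5,95/1.5),.014);print(p,ext(p,.014),ext(p,.0))
tcp=np.array([.5399,.0938])
ex=np.array([.116,.993])
for o in(-.004,-.002,0,.002,.004): print(o,ext(tcp+o*ex,.1265))
g=cv2.cvtColor(cv2.imread("pics/w3.png"),cv2.COLOR_BGR2GRAY);print(g[280:300,380])
# dish pixel search
print(g[28:50,314],g[142:162,314],g[93,255:275],g[93,355:375])
E
```

```text
[0.5156 0.2146 0.014 ] [260.5146  35.2711 367.3506 151.0618] [266.9346  43.593  367.9918 152.8315]
-0.004 [299.1061 295.6381 459.6592 443.3951]
-0.002 [298.8686 290.3798 459.9172 439.0497]
0 [298.6298 285.0875 460.1767 434.6788]
0.002 [298.3894 279.7608 460.4379 430.282 ]
0.004 [298.1476 274.3993 460.7007 425.8591]
[156 157 157 158 159 158 164 152 116  92  86  85  75  89 139 160 158 161
 167 172]
[147 147 147 148 148 148 146 149 159 167 159 134 116 110 108 114 124 129
 130 133 138 151] [165 165 165 168 164 148 145 137 106 109 131 141 149 150 148 148 148 149
 148 147] [125 100  83  80 103 132 142 137 126 124 129 137 140 139 140 148 159 165
 164 164] [165 165 165 166 165 163 158 155 158 157 151 146 145 146 146 145 144 146
 146 146]
```

```bash
python3 -c "
from h import *
go([.5157,.2152,.0165],-.116)"
```

```text
now 7.55 [0.5405 0.0929 0.114 ] F [ 0.4594 -0.5386  0.8585] shift [ 1.1866 -0.3875  0.9744] turn [0.0014 0.0003 0.0017] turn [-0.0005  0.0022 -3.9983]
```

```bash

python3 -m jog '[[[0.4,-0.15,0],[0,0,0],0.5],[[0.8,-0.3,0],[0,0,0],0.5],[[1,-0.38,0.2],[0,0,0],0.5],[[1,-0.38,0.3],[0,0,0],0.5],[[1,-0.38,0.3],[0,0,0],0.5],[[1,-0.38,0.3],[0,0,0],0.5],[[1,-0.38,0.3],[0,0,0],0.5],[[1,-0.38,0.3],[0,0,0],0.5]]' | head -2
python3 -m jog '[[[0.18,0,0],[0,0,0],0.5],[[0.18,0,0.3],[0,0,0],0.5],[[0.18,0,0.6],[0,0,0],0.5],[[0.18,0,0.6],[0,0,0],0.5],[[0.18,0,0.6],[0,0,0],0.5],[[0.18,0,0.6],[0,0,0],0.5],[[0.18,0,0.6],[0,0,0],0.5],[[0.18,0,0.6],[0,0,0],0.5]]'
python3 -c "
from h import *
go([.5157,.2152,.0165],-.116)"
```

```text
time: 8.35
tool_pos: [0.5147, 0.1958, 0.0843]
time: 9.15
tool_pos: [0.5166, 0.2147, 0.0249]
tcp_rot: [0.747, 0.665, 0.001, 0.001]
contact_force: [0.2, 1.1, -0.9]
grip_width: 0.664
grasp_force: 15.0
now 9.15 [0.5166 0.2147 0.0249] F [ 0.2132  1.1012 -0.9328] shift [ 0.0041 -0.0099  0.0837] turn [ 0.0026 -0.0009  0.0004] turn [ 0.0015  0.004  -3.9996]
```

```bash

python3 -m jog '[[[0,-0.01,0.04],[0,0,0],0.5],[[0,-0.01,0.085],[0,0,0],0.5],[[0,-0.01,0.09],[0,0,0],0.5],[[0,-0.01,0.09],[0,0,0],0.5],[[0,-0.01,0.09],[0,0,0],0.5],[[0,-0.01,0.09],[0,0,0],0.5],[[0,-0.01,0.09],[0,0,0],0.5],[[0,-0.01,0.09],[0,0,0],0.5]]'
python3 -m jog '[[[0,0,0],[0,0,0],0.15],[[0,0,0],[0,0,0],0.15],[[0,0,0],[0,0,0],0.15],[[0,0,0],[0,0,0],0.15],[[0,0,-0.3],[0,0,0],0.15],[[0,0,-0.7],[0,0,0],0.15],[[0,0,-1],[0,0,0],0.15],[[0,0,-1],[0,0,0],0.15]]'
python3 -c "
from h import *
go([.56,-.2165,.114],-.116)"
```

```text
time: 9.95
tool_pos: [0.5148, 0.2147, 0.0146]
tcp_rot: [0.747, 0.665, -0.0, -0.0]
contact_force: [-0.0, -0.5, 1.5]
grip_width: 0.659
grasp_force: 15.0
time: 10.75
tool_pos: [0.5175, 0.2154, 0.1191]
tcp_rot: [0.747, 0.665, 0.004, 0.002]
contact_force: [0.2, 0.1, 0.7]
grip_width: 0.849
grasp_force: 0.0
now 10.75 [0.5175 0.2154 0.1191] F [0.1853 0.0651 0.6803] shift [-4.2413  0.9197  0.0457] turn [ 0.0103 -0.004   0.0006] turn [ 0.0062  0.0162 -3.9994]
```

```bash

python3 -m jog '[[[0,0,-0.4],[0,0,0],0.15],[[-0.3,0.1,-0.8],[0,0,0],0.15],[[-0.7,0.2,-0.9],[0,0,0],0.15],[[-1,0.3,-0.9],[0,0,0],0.15],[[-1,0.3,-0.9],[0,0,0],0.15],[[-1,0.3,-0.9],[0,0,0],0.15],[[-1,0.3,-0.9],[0,0,0],0.15],[[-1,0.3,-0.9],[0,0,0],0.15]]'|head -2
python3 -m jog '[[[-0.4,0.1,0],[0,0,0],0.15],[[-0.8,0.2,0],[0,0,0],0.15],[[-1,0.2,0],[0,0,0],0.15],[[-1,0.2,0],[0,0,0],0.15],[[-1,0.2,0],[0,0,0],0.15],[[-1,0.2,0],[0,0,0],0.15],[[-1,0.2,0],[0,0,0],0.15],[[-1,0.2,0],[0,0,0],0.15]]'|head -2
python3 -m jog '[[[-0.4,0.1,0],[0,0,0],0.15],[[-0.8,0.2,0],[0,0,0],0.15],[[-1,0.2,0],[0,0,0],0.15],[[-1,0.2,0],[0,0,0],0.15],[[-1,0.2,0],[0,0,0],0.15],[[-1,0.2,0],[0,0,0],0.15],[[-1,0.2,0],[0,0,0],0.15],[[-1,0.2,0],[0,0,0],0.15]]'|head -2
python3 -m jog '[[[-0.4,0.1,0],[0,0,0],0.15],[[-0.8,0.2,0],[0,0,0],0.15],[[-1,0.2,0],[0,0,0],0.15],[[-1.0,0.2,0],[0,0,0],0.15],[[-1.0,0.2,0],[0,0,0],0.15],[[-1.0,0.2,0],[0,0,0],0.15],[[-1,0.2,0],[0,0,0],0.15],[[-1,0.2,0],[0,0,0],0.15]]'
python3 - <<'E'
from h import *
c=env.camera("top");K,T=c["camera_matrix"],c["cam_to_world"]
for p in((514,280),(511,318),(577,285)):print("box",ray(K,T,(p[0]/1.5,p[1]/1.5),.082))
print("beaker",ray(K,T,(515/1.5,212/1.5),.076),"red",ray(K,T,(469/1.5,348/1.5),.064))
s=env.read_state();c=env.camera("wrist");K=c["camera_matrix"];T=wristT(c,s)
np.savez("w4.npz",K=K,T=T);print(proj(K,T,[.56,-.2165,.026])*1.5)
cv2.imwrite("pics/w4.png",cv2.resize(c["color"][:,:,::-1],None,fx=1.5,fy=1.5,interpolation=cv2.INTER_CUBIC))
go([.56,-.2165,.0175],-.116)
E
```

```text
time: 11.55
tool_pos: [0.5328, 0.1129, 0.2042]
time: 12.35
tool_pos: [0.5415, 0.0112, 0.2047]
time: 13.15
tool_pos: [0.5499, -0.0905, 0.2048]
time: 13.95
tool_pos: [0.5583, -0.1921, 0.2049]
tcp_rot: [0.746, 0.666, 0.0, 0.0]
contact_force: [0.5, -0.3, 0.4]
grip_width: 0.851
grasp_force: 0.0
box [ 0.5277 -0.34    0.082 ]
box [ 0.4502 -0.3318  0.082 ]
box [ 0.5156 -0.4688  0.082 ]
beaker [ 0.6689 -0.3472  0.076 ] red [ 0.3895 -0.2476  0.064 ]
[384.6599 294.4044]
now 14.05 [ 0.5583 -0.1924  0.2049] F [ 0.9746  0.0951 -0.3173] shift [-0.2368  0.0439  1.8739] turn [0.0003 0.0002 0.0017] turn [-0.0003  0.0005 -3.9983]
```

View pics/w4.png

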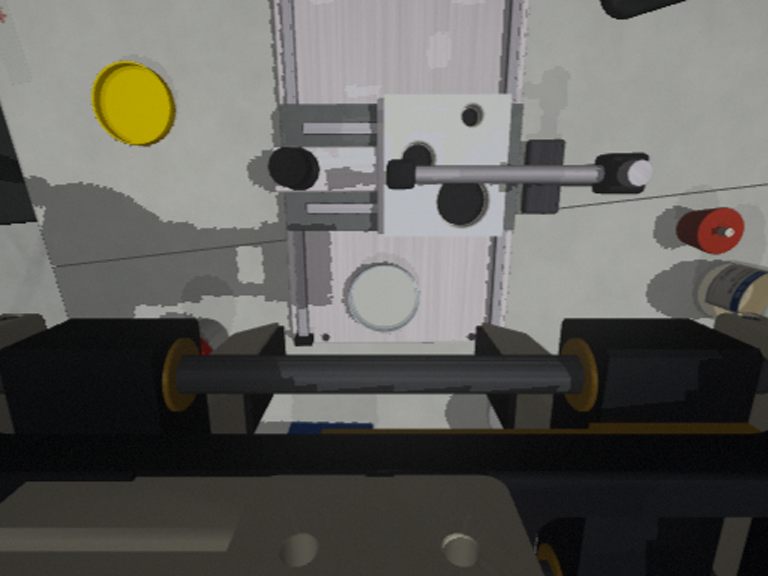

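Dish_b's top is at (383,296), between the fingers; nothing else within reach of the gripper body.

```bash

python3 -m jog '[[[-0.25,0.03,0.1],[0,0,0],0.15],[[-0.25,0.03,0.5],[0,0,0],0.15],[[-0.25,0.03,0.9],[0,0,0],0.15],[[-0.25,0.03,0.95],[0,0,0],0.15],[[-0.25,0.03,0.95],[0,0,0],0.15],[[-0.25,0.03,0.95],[0,0,0],0.15],[[-0.25,0.03,0.95],[0,0,0],0.15],[[-0.25,0.03,0.95],[0,0,0],0.15]]'|head -2
python3 -m jog '[[[0,0,0.4],[0,0,0],0.15],[[0,0,0.7],[0,0,0],0.15],[[0,0,0.91],[0,0,0],0.15],[[0,0,0.92],[0,0,0],0.15],[[0,0,0.92],[0,0,0],0.15],[[0,0,0.92],[0,0,0],0.5],[[0,0,0.92],[0,0,0],0.5],[[0,0,0.92],[0,0,0],0.5]]'
python3 -m jog '[[[0,0,0],[0,0,0],0.5],[[0,0,0],[0,0,0],0.5],[[0,0,-0.2],[0,0,0],0.5],[[0,0,-0.5],[0,0,0],0.5],[[0,0,-0.8],[0,0,0],0.5],[[0,0,-1],[0,0,0],0.5],[[0,0,-1],[0,0,0],0.5],[[0,0,-1],[0,0,0],0.5]]'
```

```text
time: 14.85
tool_pos: [0.5591, -0.2185, 0.1115]
time: 15.65
tool_pos: [0.559, -0.2186, 0.019]
tcp_rot: [0.747, 0.665, 0.0, 0.001]
contact_force: [-0.2, -0.3, 5.1]
grip_width: 0.659
grasp_force: 15.0
time: 16.45
tool_pos: [0.558, -0.2181, 0.1174]
tcp_rot: [0.747, 0.665, -0.0, 0.0]
contact_force: [0.5, 0.3, -1.1]
grip_width: 0.657
grasp_force: 15.0
```

```bash

python3 -m jog '[[[0,0,-0.4],[0,0,0],0.5],[[0,0,-0.85],[0,0,0],0.5],[[0.3,-0.1,-0.9],[0,0,0],0.5],[[0.7,-0.2,-0.9],[0,0,0],0.5],[[1,-0.2,-0.9],[0,0,0],0.5],[[1,-0.2,-0.9],[0,0,0],0.5],[[1,-0.2,-0.9],[0,0,0],0.5],[[1,-0.2,-0.9],[0,0,0],0.5]]'|head -2
python3 -m jog '[[[0.4,-0.1,0],[0,0,0],0.5],[[0.8,-0.2,0],[0,0,0],0.5],[[1,-0.25,0],[0,0,0],0.5],[[1,-0.25,0],[0,0,0],0.5],[[1,-0.25,0],[0,0,0],0.5],[[1,-0.25,0],[0,0,0],0.5],[[1,-0.25,0],[0,0,0],0.5],[[1,-0.25,0],[0,0,0],0.5]]'|head -2
python3 -m jog '[[[0.4,-0.1,0],[0,0,0],0.5],[[0.8,-0.2,0],[0,0,0],0.5],[[1,-0.25,0],[0,0,0],0.5],[[1,-0.25,0],[0,0,0],0.5],[[1,-0.25,0],[0,0,0],0.5],[[1,-0.25,0],[0,0,0],0.5],[[1,-0.25,0],[0,0,0],0.5],[[1,-0.25,0],[0,0,0],0.5]]'|head -2
python3 -m jog '[[[0.25,-0.2,0],[0,0,0],0.5],[[0.25,-0.2,0.4],[0,0,0],0.5],[[0.25,-0.2,0.8],[0,0,0],0.5],[[0.25,-0.2,0.8],[0,0,0],0.5],[[0.25,-0.2,0.8],[0,0,0],0.5],[[0.25,-0.2,0.8],[0,0,0],0.5],[[0.25,-0.2,0.8],[0,0,0],0.5],[[0.25,-0.2,0.8],[0,0,0],0.5]]'
python3 - <<'E'
from h import *
s=env.read_state();c=env.camera("wrist");K=c["camera_matrix"];T=wristT(c,s)
np.savez("w5.npz",K=K,T=T,tp=s["tool_pos"]);print(proj(K,T,[.5155,.2148,.028])*1.5)
cv2.imwrite("pics/w5.png",cv2.resize(c["color"][:,:,::-1],None,fx=1.5,fy=1.5,interpolation=cv2.INTER_CUBIC))
go([.515,.215,.0345],-.116)
E
```

```text
time: 17.25
tool_pos: [0.5497, -0.1172, 0.2066]
time: 18.05
tool_pos: [0.5367, -0.0153, 0.2076]
time: 18.85
tool_pos: [0.5235, 0.087, 0.2077]
time: 19.65
tool_pos: [0.5072, 0.115, 0.1291]
tcp_rot: [0.747, 0.665, 0.001, 0.001]
contact_force: [0.1, -0.7, -0.7]
grip_width: 0.663
grasp_force: 15.0
[373.3554 126.6756]
now 19.7 [0.507  0.1149 0.1288] F [-0.3449 -0.1874  0.3871] shift [ 1.0029 -0.0376  0.943 ] turn [ 0.0026 -0.0004  0.0003] turn [ 0.0006  0.0041 -3.9997]
```

View pics/w5.png

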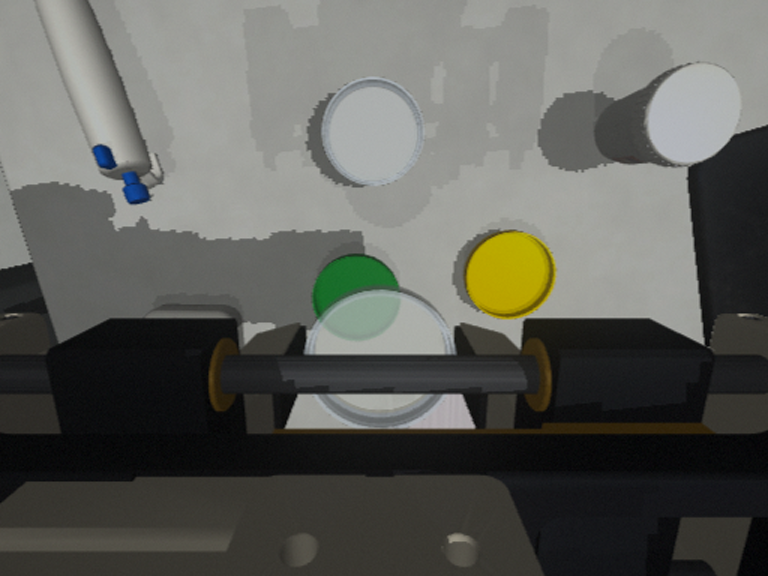

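Stack seen at (373,131), outline x 321–424, y 77–187, looks square; held dish's upper edge at row 287.

```bash
python3 - <<'E'
from h import *
d=np.load("w5.npz");K,T,tp=d["K"],d["T"],d["tp"]
t=np.linspace(0,6.283,200)
def ext(c,z):
    q=np.array([proj(K,T,[c[0]+.031*np.cos(a),c[1]+.031*np.sin(a),z]) for a in t])*1.5
    return np.r_[q.min(0),q.max(0)]
for p in([.5155,.2148],[.5155,.2128],[.5155,.2108]): print(p,ext(p,.028),ext(p,0))
ex=np.array([.116,.993])
for o in(-.004,-.002,0,.002): print(o,ext(tp[:2]+o*ex,tp[2]+.008))
g=cv2.cvtColor(cv2.imread("pics/w5.png"),cv2.COLOR_BGR2GRAY);print(g[70:90,372],g[178:196,372],g[280:300,400])
E
```

```text
[0.5155, 0.2148] [321.1026  69.2862 425.5696 180.621 ] [326.8742  81.255  420.8381 181.0592]
[0.5155, 0.2128] [321.6102  73.0732 425.8703 183.9679] [327.3206  84.6295 421.1171 184.0788]
[0.5155, 0.2108] [322.1159  76.8448 426.1698 187.3021] [327.7655  87.9916 421.395  187.0879]
-0.004 [301.2281 292.5522 457.5352 436.8949]
-0.002 [300.991  287.4299 457.7664 432.6385]
0 [300.7525 282.2755 457.999  428.3578]
0.002 [300.5125 277.0886 458.233  424.0524]
[152 152 152 151 150 149 162 175 179 143 108 113 123 134 138 137 144 166
 174 173] [175 172 165 168 168 157 155 156 152 151 151 150 149 149 150 150 150 150] [159 160 161 159 155 154 135 112 103  94  84  70 111 157 153 160 168 170
 167 162]
```

```bash

python3 -m jog '[[[0.4,-0.02,0],[0,0,0],0.5],[[0.8,-0.04,0.1],[0,0,0],0.5],[[0.99,-0.04,0.4],[0,0,0],0.5],[[0.99,-0.04,0.8],[0,0,0],0.5],[[0.99,-0.04,0.84],[0,0,0],0.5],[[0.99,-0.04,0.84],[0,0,0],0.5],[[0.99,-0.04,0.84],[0,0,0],0.5],[[0.99,-0.04,0.84],[0,0,0],0.5]]'
python3 -c "
from h import *
go([.515,.214,.0345],-.116)"
```

```text
time: 20.5
tool_pos: [0.5152, 0.2137, 0.0457]
tcp_rot: [0.747, 0.665, 0.002, 0.001]
contact_force: [-0.2, -0.8, 0.5]
grip_width: 0.659
grasp_force: 15.0
now 20.5 [0.5152 0.2137 0.0457] F [-0.2426 -0.8054  0.5375] shift [ 0.003  -0.0027  0.1124] turn [ 0.0043 -0.0016 -0.0005] turn [-0.0024 -0.0067  3.9995]
```

```bash

python3 -m jog '[[[0,0,0.05],[0,0,0],0.5],[[0,0,0.1],[0,0,0],0.5],[[0,0,0.11],[0,0,0],0.5],[[0,0,0.11],[0,0,0],0.5],[[0,0,0.11],[0,0,0],0.5],[[0,0,0.11],[0,0,0],0.5],[[0,0,0.11],[0,0,0],0.5],[[0,0,0.11],[0,0,0],0.5]]'
python3 -m jog '[[[0,0,0],[0,0,0],0.15],[[0,0,0],[0,0,0],0.15],[[0,0,0],[0,0,0],0.15],[[0,0,0],[0,0,0],0.15],[[0,0,-0.3],[0,0,0],0.15],[[0,0,-0.7],[0,0,0],0.15],[[0,0,-1],[0,0,0],0.15],[[0,0,-1],[0,0,0],0.15]]'
python3 - <<'E'
from h import *
go([.503,-.105,.2],-.116)
s=env.read_state();w=env.camera("wrist");c=env.camera("side");K,T=c["camera_matrix"],c["cam_to_world"]
print(proj(K,T,[.513,.212,.02]),proj(K,T,[.575,-.125,.058]),proj(w["camera_matrix"],wristT(w,s),[.515,.214,.04]))
im=c["color"][:,:,::-1];t=env.camera("top")["color"][:,:,::-1]
A=cv2.resize(im[140:290,190:310],(400,500),interpolation=cv2.INTER_CUBIC)
B=cv2.resize(w["color"][90:246,170:340,::-1],(400,367),interpolation=cv2.INTER_CUBIC)
C=np.zeros((500,800,3),np.uint8);C[:,:400]=A;C[:367,400:]=B
cv2.imwrite("pics/chk.png",C)
E
```

```text
time: 21.3
tool_pos: [0.5143, 0.2137, 0.0336]
tcp_rot: [0.747, 0.665, 0.001, 0.0]
contact_force: [-0.5, -1.9, 7.4]
grip_width: 0.661
grasp_force: 15.0
time: 22.1
tool_pos: [0.5163, 0.2145, 0.137]
tcp_rot: [0.747, 0.665, 0.004, 0.002]
contact_force: [-0.5, 0.2, 0.6]
grip_width: 0.851
grasp_force: 0.0
now 22.1 [0.5163 0.2145 0.137 ] F [-0.4571  0.1867  0.6343] shift [-3.1874  0.2414 -0.6376] turn [ 0.0101 -0.0038  0.0007] turn [ 0.006   0.0158 -3.9993] 
[236.298  269.3121] [243.3916 191.4231] [250.9299 195.3281]
```

View pics/chk.png

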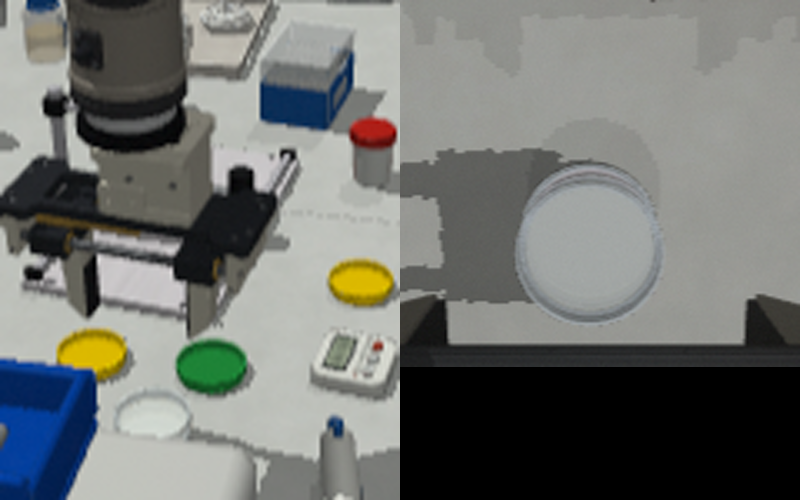

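```bash
python3 - <<'E'
from h import *
s=env.read_state();c=env.camera("wrist");K=c["camera_matrix"];T=wristT(c,s)
t=np.linspace(0,6.283,200)
for y in(.2137,.2117):
  for z in(.042,.028,.014,0):
    q=np.array([proj(K,T,[.515+.031*np.cos(a),y+.031*np.sin(a),z]) for a in t])
    q=(q-[170,90])*400/170
    print(y,z,np.r_[q.min(0),q.max(0)])
E
```

```text
0.2137 0.042 [122.208  172.028  277.5316 322.1446]
0.2137 0.028 [125.9274 167.1622 273.4386 310.2024]
0.2137 0.014 [129.2905 162.7748 269.7376 299.3738]
0.2137 0 [132.3464 158.7986 266.375  289.5098]
0.2117 0.042 [122.9271 177.1194 277.9589 326.6718]
0.2117 0.028 [126.6037 171.9997 273.8517 314.5294]
0.2117 0.014 [129.9289 167.3825 270.1373 303.5172]
0.2117 0 [132.9506 163.1974 266.7618 293.4846]
```

```bash
python3 - <<'E'
from h import *
s=env.read_state();c=env.camera("wrist");K=c["camera_matrix"];T=wristT(c,s);print(s["tool_pos"],s["tcp_rot"],s["time"])
g=cv2.cvtColor(c["color"],cv2.COLOR_RGB2GRAY)
print(proj(K,T,[.515,.2137,.042]),proj(K,T,s["tool_pos"]))
print("row196",g[196,210:230],g[196,270:292]);print("row205",g[205,210:230],g[205,270:292])
print("col250",g[150:180,250],g[218:236,250])
f=cv2.resize(g,None,fx=3,fy=3,interpolation=cv2.INTER_CUBIC)[430:740,580:900]
h=cv2.HoughCircles(cv2.GaussianBlur(f,(5,5),1),cv2.HOUGH_GRADIENT,1,4,param1=60,param2=25,minRadius=70,maxRadius=115)
print((h[0][:8]+[580,430,0])/3)
E
```

```text
[0.513  0.2136 0.1314] [ 0.7468  0.6651 -0.0011 -0.0005] 22.3
[255.3085 195.9275] [252.9094 233.841 ]
row196 [ 94  95  95  96  94  97  97  96  96  95  95  98 115 131 137 144 144 154
 160 162] [166 167 165 166 166 166 166 166 166 166 165 163 157 139 139 141 149 158
 153 154 154 152]
row205 [ 96  94  95  95  95  94  92  94  95  95  95  95  96 128 140 126 127 136
 136 144] [165 166 164 165 163 164 167 163 161 159 147 134 137 130 118 148 145 143
 155 155 155 153]
col250 [147 146 146 145 146 145 146  93  73 125 153 159 140 100 136 132 102 139
 153 166 167 166 166 165 165 164 165 166 166 166] [158 154 154 149 140 135 114 108 108 141 157 153 151 151 151 151 149 150]
[[255.1667 195.8333  31.5   ]
 [255.1667 192.8333  31.    ]
 [254.1667 191.5     32.7667]
 [254.1667 197.1667  31.8667]
 [256.1667 194.8333  32.9667]
 [253.8333 194.5     32.9   ]
 [252.1667 197.8333  30.0333]
 [252.8333 192.1667  35.4333]]
```

```bash
cat > fit.py <<'E'
from h import *
G=np.array([[.018,.036],[-.020,.006],[.014,-.024],[-.110,0]]) # s,m,l,knob
def fit(P,tip,name):
    P=np.array(P)
    A=[];b=[]
    for (x,y),(u,v) in zip(P,G):
        A+=[[x,-y,1,0],[y,x,0,1]];b+=[u,v]
    k,r,_,_=np.linalg.lstsq(np.array(A),np.array(b),rcond=None)
    f=lambda x,y:np.array([k[0]*x-k[1]*y+k[2],k[1]*x+k[0]*y+k[3]])
    print(name,"scale",np.hypot(k[0],k[1]),"ang",np.arctan2(k[1],k[0]),"res mm",[ (1e3*(f(*p)-g)).round(1).tolist() for p,g in zip(P,G)],"tip in carrier frame",f(*tip))
d=np.load("w1.npz");r=lambda x,y,z:ray(d["K"],d["T"],(x/1.5,y/1.5),z)[:2]
fit([r(583.1,147.6,.05),r(531.4,186.2,.05),r(570.3,225.5,.05),r(417,195,.078)],r(512.4,204.1,.058),"w1")
c=env.camera("top");K,T=c["camera_matrix"],c["cam_to_world"]
P=lambda x,y,z:ray(K,T,(145+x/4.2,115+y/4.2),z)[:2]
ex=np.array([.9933,-.116])
fit([P(484,166,.05),P(519,219,.05),P(562,179,.05),P(514,340,.078)],P(553,55,.14)-.125*ex,"top")
E
python3 fit.py
```

```text
w1 scale 0.9794929065950136 ang 0.1221339064222606 res mm [[-0.7, -0.9], [0.7, 0.5], [0.5, 0.3], [-0.5, 0.1]] tip in carrier frame [-0.0354 -0.0069]
top scale 0.991558643617262 ang 0.1227539346283936 res mm [[-0.5, -0.4], [0.8, -0.6], [0.2, 0.7], [-0.5, 0.3]] tip in carrier frame [-0.038  -0.0045]
```

```bash
cat >> fit.py <<'E'
print("--")
W=[r(583.1,147.6,.05),r(531.4,186.2,.05),r(570.3,225.5,.05),r(417,195,.078)]
for q in((561,207.9),(640,209)): fit(W,r(*q,.12),"w1 rod")
d=np.load("w4.npz")
W=[r(471.5,115,.05),r(418.5,156,.05),r(462,203,.05),r(294,168,.078)]
for q in((425,174.5,.12),(590,174.5,.12),(637,173,.14)): fit(W,r(*q),"w4 rod/col")
E
python3 fit.py | sed -n '/--/,$p'
```

```text
--
w1 rod scale 0.9794929065950136 ang 0.1221339064222606 res mm [[-0.7, -0.9], [0.7, 0.5], [0.5, 0.3], [-0.5, 0.1]] tip in carrier frame [-0.0243 -0.0064]
w1 rod scale 0.9794929065950136 ang 0.1221339064222606 res mm [[-0.7, -0.9], [0.7, 0.5], [0.5, 0.3], [-0.5, 0.1]] tip in carrier frame [ 0.0249 -0.0069]
w4 rod/col scale 1.0312475522530749 ang 0.10735382537771203 res mm [[-0.1, 0.8], [-0.6, 2.4], [-0.5, -2.5], [1.1, -0.7]] tip in carrier frame [-0.0232 -0.0067]
w4 rod/col scale 1.0312475522530749 ang 0.10735382537771203 res mm [[-0.1, 0.8], [-0.6, 2.4], [-0.5, -2.5], [1.1, -0.7]] tip in carrier frame [ 0.0741 -0.0075]
w4 rod/col scale 1.0312475522530749 ang 0.10735382537771203 res mm [[-0.1, 0.8], [-0.6, 2.4], [-0.5, -2.5], [1.1, -0.7]] tip in carrier frame [ 0.0892 -0.0073]
```

```bash

python3 -m jog '[[[0,0,-0.35],[0,0,-0.1],0.2],[[-0.3,0,-0.7],[0,0,-0.3],0.2],[[-0.7,0.05,-0.7],[0,0,-0.45],0.2],[[-1,0.1,-0.7],[0,0,-0.6],0.2],[[-1,0.1,-0.7],[0,0,-0.7],0.2],[[-1,0.1,-0.7],[0,0,-0.7],0.2],[[-1,0.1,-0.7],[0,0,-0.7],0.2],[[-1,0.1,-0.7],[0,0,-0.7],0.2]]'|head -3
python3 -m jog '[[[-0.3,-0.14,0],[0,0,-0.15],0.2],[[-0.6,-0.28,0],[0,0,-0.3],0.2],[[-0.9,-0.42,0],[0,0,-0.45],0.2],[[-0.9,-0.42,0],[0,0,-0.6],0.2],[[-0.9,-0.42,0],[0,0,-0.7],0.2],[[-0.9,-0.42,0],[0,0,-0.7],0.2],[[-0.9,-0.42,0],[0,0,-0.7],0.2],[[-0.9,-0.42,0],[0,0,-0.7],0.2]]'|head -3
python3 -m jog '[[[-0.2,-0.3,0],[0,0,-0.15],0.2],[[-0.4,-0.6,0],[0,0,-0.3],0.2],[[-0.53,-0.85,0],[0,0,-0.45],0.2],[[-0.53,-0.85,0],[0,0,-0.59],0.2],[[-0.53,-0.85,0],[0,0,-0.59],0.2],[[-0.53,-0.85,0],[0,0,-0.59],0.2],[[-0.53,-0.85,0],[0,0,-0.59],0.2],[[-0.53,-0.85,0],[0,0,-0.59],0.2]]'
python3 -c "
from h import *
go([.505,-.104,.2],-.1225+np.pi/2)"
```

```text
time: 23.25
tool_pos: [0.5121, 0.1139, 0.2023]
tcp_rot: [0.539, 0.843, -0.0, -0.0]
time: 24.05
tool_pos: [0.5119, 0.0145, 0.2026]
tcp_rot: [0.29, 0.957, -0.0, -0.0]
time: 24.85
tool_pos: [0.5091, -0.0855, 0.2027]
tcp_rot: [0.062, 0.998, -0.0, 0.0]
contact_force: [-0.8, -0.2, 1.1]
grip_width: 0.799
grasp_force: 0.0
now 24.85 [ 0.5091 -0.0855  0.2027] F [-0.7793 -0.2447  1.0576] shift [ 0.0178 -0.1886  0.0272] turn [-0.0001  0.0001 -0.0017] turn [0.0001 0.0001 3.9983]
```

```bash

python3 -m jog '[[[0.02,-0.1,0],[0,0,0],0.2],[[0.02,-0.19,0],[0,0,0],0.2],[[0.02,-0.19,0],[0,0,0],0.2],[[0.02,-0.19,0],[0,0,0],0.2],[[0.02,-0.19,0],[0,0,0],0.2],[[0.02,-0.19,0],[0,0,0],0.2],[[0.02,-0.19,0],[0,0,0],0.2],[[0.02,-0.19,0],[0,0,0],0.2]]'|head -2
python3 - <<'E'
from h import *
s=env.read_state();c=env.camera("wrist");K=c["camera_matrix"];T=wristT(c,s)
p=proj(K,T,[.505,-.104,.078]);print(p,"tcp",proj(K,T,s["tool_pos"]))
cv2.imwrite("pics/w6.png",c["color"][:,:,::-1])
g=cv2.cvtColor(c["color"],cv2.COLOR_RGB2GRAY)
u,v=p.astype(int)
sub=g[v-24:v+25,u-24:u+25];print(sub[::2,::2])
n,l,st,ce=cv2.connectedComponentsWithStats((sub<60).astype(np.uint8))
for i in range(1,n):
    if st[i][4]>20: print(st[i],ce[i]+[u-24,v-24],ray(K,T,ce[i]+[u-24,v-24],.078))
E
```

```text
time: 25.65
tool_pos: [0.5047, -0.1046, 0.2027]
[251.9998 186.3554] tcp [250.5987 231.3757]
[[ 99  97  96 100 100 103  99 100 102  94  83  83  83  83  83  83  84  84
   95  96  95  94  94 106 107]
 [113 112 112 112 105 152 131 106 106 103 105 105 106 106 107 106 108 171
  120  98  99  97  98 112 113]
 [ 74  74  74  72  89 173 150 110 110 107 110  83 101 109 111 111 109 157
  121  51  53  54  54  53  54]
 [ 92  93  93  91  95 175 182 109  82  35  35  32  31  34  44  90 151 185
  126  84  90  90  92  91  93]
 [ 94  94  93  94  91 175 109  50  32  31  31  34  32  32  34  32  89 176
  124  86  85  85  86  88  87]
 [ 95  94  91  92  85 174  61  30  30  31  30  29  27  28  33  32  31 138
  123  85  86  87  87  86  87]
 [ 94  95  93  92  85 125  28  30  28  28  28  28  29  29  28  29  29  49
  115  85  86  87  84  88  87]
 [ 95  93  93  95  83  82  32  28  27  29  31  34  32  30  28  28  30  29
   80  88  86  86  87  86  87]
 [ 92  95  94  93  88  60  31  30  34  35  35  35  32  33  36  27  26  30
   79  88  86  87  87  86  88]
 [ 63  84  94  94  88  47  31  36  35  37  38  34  35  34  37  
[... 985 characters left out ...]
]
 [167 123  92  94  95 146 101 108 109 107 107 107 184 184 186 186 184 184
  137  87  94  96 131 164 168]
 [167 118  90  94  96 149 107 109 109 107 106 108 158 185 184 184 186 186
  134  86  93  95 130 163 168]
 [167 126  90  95  93 137 106 107 108 106 106 108 154 183 184 184 185 183
  133  85  90  95 127 164 170]
 [168 131  90  93  96 136 106 108 110 107 106 108 155 185 185 184 184 184
  135  86  91  93 130 166 168]
 [169 132  88  93  96 134 148 106 108 107 108 108 155 185 184 184 184 185
  139  89  91  94 131 164 169]
 [166 145  87  92  93 130 147 107 109 107 105 106 104 184 185 185 184 183
  140  88  91  93 132 164 168]]
[ 10   5  25  32 640] [249.3297 182.1094] [ 0.5001 -0.1062  0.078 ]
```

```bash
python3 - <<'E'
from h import *
s=env.read_state();c=env.camera("wrist");K=c["camera_matrix"];T=wristT(c,s)
g=cv2.cvtColor(c["color"],cv2.COLOR_RGB2GRAY)
for r in(182,185,188,191): print(r,g[r,234:244],g[r,256:268])
print(s["tool_pos"],ray(K,T,(250.5,186),.078),ray(K,T,(249.5,186),.078)); go(np.r_[ray(K,T,(250.5,186),.078)[:2],.045],-.1225+np.pi/2)
E
```

```text
182 [ 94  88 103  79  30  31  37  34  36  35] [33 35 37 32 27 30 64 90 90 90 86 87]
185 [ 94  93 126 108  47  35  37  38  35  37] [ 35  34  37  35  34  98 144 128  91  87  85  87]
188 [ 93  93 126 106  47  36  35  37  37  35] [ 37  35  37  35  33 138 169 126  86  89  87  87]
191 [ 92  91 119 161 122  35  36  36  37  35] [ 35  34  34  36  99 160 174 131  88  87  88  92]
[ 0.5047 -0.1046  0.2027] [ 0.5044 -0.1056  0.078 ] [ 0.5043 -0.1066  0.078 ]
now 25.75 [ 0.5047 -0.1046  0.2027] F [-0.1115 -0.2615  1.0396] shift [ 0.0017 -0.0094  1.5772] turn [-0.0001  0.     -0.0009] turn [0.0001 0.0002 3.9991]
```

```bash
python3 - <<'E'
from h import *
s=env.read_state();c=env.camera("wrist");print(s["tool_pos"],s["tcp_rot"],c["camera_matrix"],c["tool_from_camera"])
T=wristT(c,s);K=c["camera_matrix"];print(proj(K,T,s["tool_pos"]))
for u in(249.25,249.8):print(ray(K,T,(u,186),.078))
E
```

```text
[ 0.5047 -0.1046  0.2027] [ 0.0616  0.9981 -0.0001  0.    ] [[273.0713   0.     252.9519]
 [  0.     273.0713 191.6108]
 [  0.       0.       1.    ]] [[-0.001   0.9698  0.2438  0.0651]
 [ 1.      0.0014 -0.0011  0.0013]
 [-0.0014  0.2438 -0.9698 -0.158 ]
 [ 0.      0.      0.      1.    ]]
[250.5987 231.3758]
[ 0.5043 -0.1069  0.078 ]
[ 0.5043 -0.1063  0.078 ]
```

```bash
python3 - <<'E'
import cv2,numpy as np
for n,f in(("w6",1),("w5",1.5)):
    g=cv2.imread(f"pics/{n}.png",0)
    if f>1: g=cv2.resize(g,(512,384),interpolation=cv2.INTER_AREA)
    for r in(222,228,262,272):
        d=np.diff(g[r].astype(int)); 
        print(n,r,[(int(i),int(d[i])) for i in np.where(abs(d)>18)[0] if 100<i<400])
E
```

```text
w6 222 [(138, 38), (139, 80), (140, 31), (158, -22), (159, -44), (160, -28), (192, 75), (193, 58), (212, -34), (213, -57), (214, -26), (229, -26), (230, -27), (236, 58), (237, 52), (240, -35), (241, -41), (248, 47), (249, 26), (262, -41), (263, -68), (264, -19), (286, 41), (287, 45), (312, -61), (313, -62), (346, 50), (347, 26), (365, -37), (366, -68), (367, -37)]
w6 228 [(139, 108), (140, 42), (151, -24), (152, -48), (153, -33), (192, 40), (193, 79), (194, 33), (210, -30), (211, -35), (289, 34), (290, 21), (311, -41), (312, -79), (313, -32), (352, 37), (353, 47), (354, 20), (365, -61), (366, -60)]
w6 262 [(116, 22), (186, 31), (234, -21), (235, -33), (251, 35), (318, -19), (319, -33), (389, -19), (390, -24)]
w6 272 [(144, 28), (181, 95), (182, 42), (216, -22), (217, -48), (218, -53), (219, -29), (251, 104), (252, 42), (323, -58), (324, -95)]
w5 222 [(157, 24), (158, 30), (161, 42), (162, 26), (169, -24), (170, -34), (171, -23), (203, 81), (204, 38), (301, -45), (302, -65), (334, 26), (335, 30), (346, -22), (347, -62), (348, -47)]
w5 228 [(158, 41), (159, 24), (161, 20), (162, 30), (164, -37), (165, -28), (202, 30), (203, 80), (204, 28), (298, -20), (301, -42), (302, -69), (303, -20), (340, 28), (341, 45), (342, 20), (346, -49), (347, -79)]
w5 262 [(139, 19), (197, 38), (198, 22), (307, -32), (308, -20)]
w5 272 [(162, 21), (193, 63), (194, 57), (195, 23), (219, -21), (286, 24), (310, -37), (311, -76), (312, -36), (343, -22)]
```

```bash

python3 -m jog '[[[0,-0.037,0.1],[0,0,0],0.2],[[0,-0.037,0.4],[0,0,0],0.2],[[0,-0.037,0.7],[0,0,0],0.2],[[0,-0.037,0.7],[0,0,0],0.2],[[0,-0.037,0.7],[0,0,0],0.2],[[0,-0.037,0.7],[0,0,0],0.2],[[0,-0.037,0.7],[0,0,0],0.2],[[0,-0.037,0.7],[0,0,0],0.2]]'
python3 - <<'E'
from h import *
s=env.read_state();c=env.camera("wrist")
g=cv2.cvtColor(c["color"],cv2.COLOR_RGB2GRAY)
print(s["tool_pos"]);print(g[150:260:4,253])
for r in(190,196,202,208,214):
    d=np.diff(g[r].astype(int)); print(r,[(int(i),int(d[i])) for i in np.where(abs(d)>18)[0] if 180<i<330])
E
```

```text
time: 26.6
tool_pos: [0.5048, -0.1086, 0.1337]
tcp_rot: [0.062, 0.998, -0.0, 0.001]
contact_force: [0.2, -0.4, 0.6]
grip_width: 0.798
grasp_force: 0.0
[ 0.5048 -0.1086  0.1337]
[107 105 103 102 103  87 107  27  30  23  24  32  33  35  34  34  33  34
 108 107 109 183  35  40  41  41  41  39]
190 [(204, -41), (205, -44), (236, -28), (237, -50), (268, 60), (300, 46), (301, 27)]
196 [(204, -29), (205, -43), (218, 49), (219, 28), (225, -23), (226, -54), (236, -25), (237, -50), (268, 61), (279, 41), (280, 20), (286, -33), (287, -40), (300, 49), (301, 29)]
202 [(204, -22), (205, -47), (206, -24), (218, 47), (219, 26), (226, -41), (227, -41), (235, 35), (237, -66), (267, 68), (268, 46), (269, -27), (270, -35), (279, 37), (286, -49), (287, -41), (288, 21), (300, 49), (301, 23)]
208 [(205, -41), (206, -43), (219, 34), (220, 19), (226, -52), (227, -50), (228, 19), (235, 28), (237, -53), (238, -29), (267, 68), (268, 44), (269, -36), (270, -35), (277, -20), (278, 39), (279, 41), (286, -34), (287, -36), (299, 24), (300, 41)]
214 [(205, -27), (206, -43), (219, 51), (220, 32), (226, -44), (227, -47), (235, 23), (236, 41), (237, 25), (239, -43), (240, -74), (241, -31), (264, 35), (265, 81), (266, 37), (268, -20), (269, -50), (270, -33), (278, 48), (279, 29), (286, -33), (287, -40), (299, 51), (300, 32)]
```

```bash

python3 -m jog '[[[0,0,0.3],[0,0,0],0.2],[[0,0,0.6],[0,0,0],0.2],[[0,0,0.85],[0,0,0],0.2],[[0,0,0.88],[0,0,0],0.2],[[0,0,0.88],[0,0,0],0.2],[[0,0,0.88],[0,0,0],0.2],[[0,0,0.88],[0,0,0],0.2],[[0,0,0.88],[0,0,0],0.2]]' 30
python3 -m jog '[[[0,0,0],[0,0,0],0.9],[[0,0,0],[0,0,0],0.9],[[0,0,0],[0,0,0],0.9],[[0,0,0],[0,0,0],0.9],[[0,0,0],[0,0,0],0.9],[[0,0,0],[0,0,0],0.9],[[0,0,0],[0,0,0],0.9],[[0,0,0],[0,0,0],0.9]]' 30
python3 -c "
from h import *
go([.5,-.1,.045],-.1225+np.pi/2)"
```

```text
time: 27.45
tool_pos: [0.5049, -0.1086, 0.0458]
tcp_rot: [0.062, 0.998, -0.0, 0.001]
contact_force: [-1.1, 0.1, -1.2]
grip_width: 0.805
grasp_force: 0.0
time: 28.25
tool_pos: [0.5042, -0.1084, 0.0447]
tcp_rot: [0.062, 0.998, -0.0, -0.0]
contact_force: [-0.1, -0.6, -0.3]
grip_width: 0.274
grasp_force: 30.0
now 28.25 [ 0.5042 -0.1084  0.0447] F [-0.1001 -0.56   -0.2983] shift [ 0.0523  0.0785 -0.0033] turn [-0.0001 -0.     -0.0012] turn [-0.      0.0002  3.9988]
```

```bash

python3 -m jog '[[[0.08,-0.06,0],[0,0,0],0.9],[[0.18,-0.14,0],[0,0,0],0.9],[[0.28,-0.22,0],[0,0,0],0.9],[[0.38,-0.3,0],[0,0,0],0.9],[[0.48,-0.38,0],[0,0,0],0.9],[[0.54,-0.427,0],[0,0,0],0.9],[[0.54,-0.427,0],[0,0,0],0.9],[[0.54,-0.427,0],[0,0,0],0.9]]'
python3 - <<'E'
from h import *
s=env.read_state();d=(np.array(s["tool_pos"])-[.5042,-.1084,.0447])[:2];a=.1225
print("D stage",d@[np.cos(a),-np.sin(a)],d@[np.sin(a),np.cos(a)])
t=env.camera("top")["color"][:,:,::-1];cv2.imwrite("pics/t_small.png",t)
c=env.camera("side");cv2.imwrite("pics/s_small.png",c["color"][:,:,::-1])
E
```

```text
time: 29.05
tool_pos: [0.4447, -0.1445, 0.0447]
tcp_rot: [0.062, 0.998, -0.0, -0.001]
contact_force: [-2.1, -1.4, -1.9]
grip_width: 0.276
grasp_force: 30.0
D stage -0.0546134246716119 -0.04309514097069708
```

```bash
python3 - <<'E'
from h import *
c=env.camera("top");K,T=c["camera_matrix"],c["cam_to_world"]
D=np.array([-.0588,-.0358,0])
t=cv2.cvtColor(c["color"],cv2.COLOR_RGB2GRAY)
for n,p in dict(s=(.6351,-.0891,.05),m=(.5946,-.1148,.05),l=(.6245,-.1477,.05)).items():
    q=proj(K,T,np.array(p)+D);u,v=np.round(q).astype(int);print(n,q);print(t[v-8:v+9,u-9:u+10])
E
```

```text
s [271.8505 172.8844]
[[183 182 189 183 179 186 194 188 168 151 147 153 173 190 196 195 194 187
  186]
 [183 183 185 186 183 188 191 178 153 133 134 144 169 192 196 196 199 196
  197]
 [189 183 184 182 182 184 184 153 115  88  94 113 154 180 192 198 194 195
  193]
 [182 183 185 182 184 179 169 127  77  44  52  76 125 170 193 196 193 194
  195]
 [185 180 186 178 187 182 166 122  61  24  32  68 128 173 195 194 191 195
  191]
 [182 182 182 182 184 189 156 109  50  15  21  74 141 183 195 194 196 196
  196]
 [182 179 182 186 182 182 149  91  38  20  38  88 145 185 196 196 191 196
  192]
 [185 185 182 179 181 179 145  86  26  27  64 116 164 187 197 192 190 191
  194]
 [186 182 178 169 177 178 151  92  44  52 109 152 181 195 194 197 191 197
  195]
 [181 182 178 167 174 179 164 121  77  87 141 180 193 200 198 193 198 194
  193]
 [175 183 177 174 180 189 184 152 119 124 161 187 198 195 195 198 194 193
  193]
 [183 182 182 179 182 196 189 166 141 141 166 193 194 196 193 193 194 197
  196]
 [181 181 181 181 184 191 189 165 140 143 163 188 193 194 196 192 193 194
  192]
 [184 181 179 181 187 186
[... 2399 characters left out ...]
  19  33  32  23  21  27  44  90 146 183 194
  194]
 [192 194 182 142  89  43  28  24  31  24  38  23  30  57 109 159 184 197
  193]
 [193 194 190 165 119  63  32  26  11  27  21  28  39  76 126 166 190 194
  191]
 [197 195 196 181 144  90  58  27  26  20  32  35  72 108 150 174 196 195
  195]
 [190 193 197 190 171 138  90  68  57  52  57  84 118 153 181 189 192 195
  192]
 [171 186 191 194 189 172 150 127 118 118 119 135 159 183 194 197 197 191
  192]
 [128 158 181 194 193 189 179 179 169 168 173 180 186 195 196 191 198 195
  187]
 [ 81 111 154 183 195 199 192 195 191 193 191 198 198 197 192 196 194 194
  192]
 [ 31  78 133 172 193 197 195 196 192 197 195 193 194 194 197 194 194 190
  190]]
```

```bash

python3 -m jog '[[[0,0,0],[0,0,0],0.9],[[0,0,0],[0,0,0],0.9],[[0,0,0],[0,0,0],0.9],[[0,0,0],[0,0,0],0.9],[[0,0,0],[0,0,0],0.9],[[0,0,0],[0,0,0],0.9],[[0,0,0],[0,0,0],0.9],[[0,0,0],[0,0,0],0.9]]'|head -2
python3 -m jog '[[[0,0,0],[0,0,0],0.9],[[0,0,0],[0,0,0],0.9],[[-0.06,0.05,0],[0,0,0],0.9],[[-0.14,0.11,0],[0,0,0],0.9],[[-0.22,0.17,0],[0,0,0],0.9],[[-0.3,0.24,0],[0,0,0],0.9],[[-0.38,0.3,0],[0,0,0],0.9],[[-0.38,0.3,0],[0,0,0],0.9]]'|head -2
python3 -m jog '[[[0,0,0],[0,0,0],0.9],[[0,0,0],[0,0,0],0.9],[[0,0,0],[0,0,0],0.9],[[0,0,0],[0,0,0],0.9],[[0,0,0],[0,0,0],0.9],[[0,0,0],[0,0,0],0.9],[[0,0,0],[0,0,0],0.9],[[0,0,0],[0,0,0],0.9]]'
python3 - <<'E'
from h import *
s=env.read_state();d=(np.array(s["tool_pos"])-[.5042,-.1084,.0447])[:2];a=.1225
print("D stage",d@[np.cos(a),-np.sin(a)],d@[np.sin(a),np.cos(a)],"want -.016 -.0127")
def cen(t,q):
    u,v=np.round(q).astype(int); w=np.clip(150-t[v-9:v+10,u-9:u+10].astype(float),0,None)
    n,l,st,ce=cv2.connectedComponentsWithStats((w>40).astype(np.uint8)); k=l[9,9]; m=w*(l==k) if k else w
    y,x=np.mgrid[v-9:v+10,u-9:u+10]; return (m*x).sum()/m.sum(),(m*y).sum()/m.sum()
t0=cv2.cvtColor(cv2.imread("pics/t_small.png"),cv2.COLOR_BGR2GRAY)
c=env.camera("top");K,T=c["camera_matrix"],c["cam_to_world"];t=cv2.cvtColor(c["color"],cv2.COLOR_RGB2GRAY)
ex=np.array([.9925,-.1222,0]);ey=np.array([.1222,.9925,0])
a0=cen(t0,(290,175.4)); l0=ray(K,T,a0,.05); q=proj(K,T,l0+.038*ex+.030*ey); a1=cen(t,q); print(a0,q,a1,ray(K,T,a1,.05)-l0-.038*ex-.03*ey)
E
```

```text
time: 30.0
tool_pos: [0.4455, -0.144, 0.0447]
time: 30.8
tool_pos: [0.4886, -0.1181, 0.0447]
time: 31.6
tool_pos: [0.4867, -0.1192, 0.0447]
tcp_rot: [0.062, 0.998, -0.0, -0.0]
contact_force: [0.8, 1.1, -3.4]
grip_width: 0.271
grasp_force: 30.0
D stage -0.01603207269833164 -0.012819049383225357 want -.016 -.0127
(np.float64(289.9865910263022), np.float64(175.63496647756577)) [281.7937 162.6988] (np.float64(281.7583194675541), np.float64(162.5425332778702)) [0.0005 0.0001 0.    ]
```

```bash

python3 -m jog '[[[0,0,0],[0,0,0],0.9],[[0,0,0],[0,0,0],0.9],[[0.06,0.05,0],[0,0,0],0.9],[[0.13,0.11,0],[0,0,0],0.9],[[0.2,0.18,0],[0,0,0],0.9],[[0.27,0.24,0],[0,0,0],0.9],[[0.34,0.3,0],[0,0,0],0.9],[[0.34,0.3,0],[0,0,0],0.9]]'|head -2
python3 -m jog '[[[0,0,0],[0,0,0],0.9],[[0,0,0],[0,0,0],0.9],[[0,0,0],[0,0,0],0.9],[[0,0,0],[0,0,0],0.9],[[0,0,0],[0,0,0],0.9],[[0,0,0],[0,0,0],0.9],[[0,0,0],[0,0,0],0.9],[[0,0,0],[0,0,0],0.9]]'
python3 - <<'E'
from h import *
s=env.read_state();d=(np.array(s["tool_pos"])-[.5042,-.1084,.0447])[:2];a=.1225
print("D stage",d@[np.cos(a),-np.sin(a)],d@[np.sin(a),np.cos(a)],"want -.050 .0173")
E
python3 -m jog '[[[0,0,0],[0,0,0],0.9],[[0,0,0],[0,0,0],0.9],[[0,0,0],[0,0,0],0.9],[[0,0,0],[0,0,0],0.6],[[0,0,0],[0,0,0],0.4],[[0,0,0],[0,0,0],0.3],[[0,0,0],[0,0,0],0.2],[[0,0,0],[0,0,0],0.2]]'
python3 -m jog '[[[0,0,0],[0,0,0],0.2],[[0,0,-0.1],[0,0,0],0.2],[[0,0,-0.3],[0,0,0],0.2],[[0,0,-0.6],[0,0,0],0.2],[[0,0,-0.9],[0,0,0],0.2],[[0,0,-1],[0,0,0],0.2],[[0,0,-1],[0,0,0],0.2],[[0,0,-1],[0,0,0],0.2]]'
```

```text
time: 32.45
tool_pos: [0.4551, -0.0835, 0.0447]
time: 33.25
tool_pos: [0.4568, -0.0852, 0.0447]
tcp_rot: [0.062, 0.998, -0.0, -0.0]
contact_force: [-1.5, 1.8, -2.2]
grip_width: 0.275
grasp_force: 30.0
D stage -0.04993094389997072 0.017270133270256893 want -.050 .0173
time: 34.05
tool_pos: [0.4569, -0.0852, 0.0448]
tcp_rot: [0.062, 0.998, -0.0, 0.0]
contact_force: [0.4, 0.3, 0.3]
grip_width: 0.665
grasp_force: 0.0
time: 34.85
tool_pos: [0.4562, -0.0849, 0.1441]
tcp_rot: [0.062, 0.998, 0.0, -0.0]
contact_force: [-1.0, 0.2, 0.5]
grip_width: 0.801
grasp_force: 0.0
```

```bash
python3 - <<'E'
from h import *
def cen(t,q,thr):
    u,v=np.round(q).astype(int); w=np.clip(thr-t[v-9:v+10,u-9:u+10].astype(float),0,None)
    n,l,st,ce=cv2.connectedComponentsWithStats((w>40).astype(np.uint8)); k=l[9,9]; m=w*(l==k) if k else w
    y,x=np.mgrid[v-9:v+10,u-9:u+10]; return (m*x).sum()/m.sum(),(m*y).sum()/m.sum()
c=env.camera("top");K,T=c["camera_matrix"],c["cam_to_world"];t=cv2.cvtColor(c["color"],cv2.COLOR_RGB2GRAY)
t0=cv2.cvtColor(cv2.imread("pics/top0.png"),cv2.COLOR_BGR2GRAY);t0=cv2.resize(t0,(512,384),interpolation=cv2.INTER_AREA)
ex=np.array([.9925,-.1222,0]);ey=np.array([.1222,.9925,0])
a0=cen(t0,(145+483.5/4.2-.4,115+166/4.2-.4),150);p=ray(K,T,a0,.05)-.050*ex+.0173*ey
q=proj(K,T,p);a1=cen(t,q,150);print("small well err",ray(K,T,a1,.05)-p,q)
# other things unchanged: image difference blobs outside stage/arm
d=cv2.absdiff(t,t0); n,l,st,ce=cv2.connectedComponentsWithStats((d>45).astype(np.uint8))
print([(st[i].tolist()) for i in range(1,n) if st[i][4]>6])
s=env.read_state();print(s["time"],s["contact_force"],s["qd"])
E
```

```text
small well err [ 0.0003  0.0004 -0.    ] [252.6163 169.082 ]
[[251, 142, 22, 20, 281], [282, 144, 5, 3, 13], [276, 147, 7, 4, 21], [276, 152, 9, 12, 82], [264, 163, 8, 7, 36], [251, 167, 4, 4, 14], [266, 169, 12, 9, 75], [232, 171, 14, 5, 28], [253, 174, 13, 13, 76], [273, 176, 12, 20, 134], [258, 179, 7, 6, 30], [208, 181, 91, 92, 4245], [293, 182, 14, 8, 32], [260, 186, 3, 3, 7], [263, 193, 8, 7, 42], [162, 200, 17, 10, 60], [258, 237, 6, 2, 8], [211, 273, 4, 8, 22], [206, 272, 69, 31, 1285], [203, 277, 8, 13, 68], [187, 291, 20, 15, 145], [377, 296, 135, 88, 6650], [238, 299, 5, 5, 11], [215, 300, 21, 8, 41], [188, 307, 9, 16, 96], [241, 306, 26, 15, 236], [258, 322, 86, 62, 3302], [61, 326, 145, 58, 4983], [216, 339, 8, 8, 18], [206, 362, 26, 11, 115], [211, 376, 19, 8, 98], [254, 376, 4, 8, 19]]
34.9 [-0.9136 -0.0765 -0.4422] [0.0007 0.011  0.002  0.0009 0.0015 0.0013]
```

```bash
python3 -c "
from bench import env
print(env.sign_off())"
```

```text
the job is handed in; nothing more can be done
None
```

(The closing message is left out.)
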